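# Vent the rinse line through the swing-over service plate

## Task

Swing the blue service plate of the white module right over about its hinge until it rests back and shows the brass nipple on its other face. Then take the red-capped coupler from the stand, press it squarely onto the tilted nipple until the two side rollers snap in over its lip, and push on against the orange spring collar to well past half of its travel. Finish still gripping the coupler and holding it pushed down like that; leave the blue and yellow couplers and everything else on the counter alone.

Things in the scene. Friction and masses are not known exactly. Their poses are not given: they have to be found in the camera images.
- module: White hollow block, 110 mm (x) by 120 (y) by 52 high, fixed, covered by the blue plate. Origin: centre of its underside; +x: hinge side, away from the robot. The plate's hinge line runs along y at x = +56, z = 56 mm. Two 78 mm high rest posts stand at x = +120, y = +-46 mm.
- plate (a joint): Angle of the blue plate (106 x 112 x 8 mm, 0.28 kg). 0: closed, flat, reaching from the hinge to the robot. Grows as its near edge is lifted up and over, to the stop at 2.70 rad: nipple face up, nipple leaning 25 degrees from vertical towards the module's -x. Damped: let go short of upright (1.57) it falls shut; beyond 1.75 it sinks to the stop by itself in about 2 s.
- pull_bar (a point): Centre of the steel pull bar (diameter 16 mm, 28 mm long along module y) on the plate's outer face, 97 mm from the hinge and 24 mm above the hinge plane; z = 80 mm when closed. Pinched across its flat ends, tool pointing down, it turns between the pads as the plate swings. Axes turn with the plate; z: outward normal, up when closed.
- nipple_tip (a point): Tip of the brass nipple (11 mm diameter, last 6 mm tapered), 52 mm from the hinge, 33 mm off the hinge plane, 29 mm above the plate's inner face. z points out along the nipple (straight down while the plate is closed), y along the hinge line.
- seat (a point): On the nipple axis 13 mm below the tip: centre of the orange spring collar's top (diameter 29 mm) at rest; axes as nipple_tip. Two low-friction rollers (diameter 10 mm, 18 mm long) lie along its x at y = +-17, z = +10 mm, a gap of 24 mm. When the coupler's mouth is at z = 0 its lip is below the rollers and they have snapped in over it.
- collar (a joint): How far the spring collar is pushed down along the nipple axis, 0 to 0.008 m. Its spring pushes back with 3.6 N at first touch and 10.8 N at the full 8 mm.
- catch_left (a joint): Outward travel of the roller at +y of the seat, 0 (in) to 0.006 m; spring 2.0 N at 0, 3.3 N at 2.5 mm. The passing lip pushes both rollers out by 2.5 mm (about 5 to 8 N of push in all, before the collar is reached), then they snap back to 0.
- catch_right (a joint): The same for the roller at -y of the seat.
- stand: Aluminium parking stand, 230 mm (x) by 70 mm (y) by 12 mm, fixed, turned about the vertical. Origin: centre of its underside. Three stub pegs (9 mm diameter, 13 mm high) on its top at x = -70, 0 and +70 mm, y = 0; each carries one coupler, in any order.
- coupler: Red-capped coupler, round, 90 mm long, about 0.16 kg, standing mouth down over a peg. Origin: centre of its mouth; z: from mouth to cap. Bore 14 mm diameter, 28 deep. Lip: diameter 29, z 0 to 5 mm. Neck: diameter 21, z 5 to 34. Finger flange: diameter 40, z 34 to 40. Grey barrel: diameter 28, z 40 to 84. Cap: z 84 to 90.
- coupler_blue: Blue-capped coupler of the same shape and size in the same stand; to be left alone. Origin: centre of its mouth.
- coupler_yellow: Yellow-capped coupler of the same shape and size in the same stand; to be left alone. Origin: centre of its mouth.
- tube_rack: White rack of capped sample tubes, 60 x 170 x 96 mm, standing to the left of the module. Origin: centre of its underside. To be left alone.
- bottle: Amber bottle, diameter 60 mm, 130 mm high, to the left. Origin: centre of its underside. To be left alone.
- tip_box: Green box, 85 x 120 x 50 mm, far right. Origin: centre of its underside. To be left alone.
- pen: Black pen, 140 mm long, lying. Origin: underside of its middle. To be left alone.
- pipette: White pipette, about 240 mm long, lying at the right. Origin: underside of its handle's middle. To be left alone.

How it is judged:
By the outcome, as a careful person would: the job done as asked, in the order asked, and still so for the second after the job is handed in, while the arm keeps its last pose, push and grip.
It also fails if it takes over 54 s, if anything falls off the work surface, if the arm or the gripper's body presses on something with over 40 N, if the wrist force passes 120 N, or if a joint passes its speed limit or range.

## Robot

A 7-joint arm with a two-finger parallel gripper is mounted at the origin on the work surface. World frame = base frame: x ahead of the robot, y to its left, z up, the work surface at z = 0. Lengths are in m, angles in rad, forces in N, time in s.
With the tool pointing down it reaches from about 0.4 to 0.85 m from the base axis. Payload 4.4 kg.
Tool frame: the origin (TCP) lies between the finger pads, 19 mm behind the fingertips; this is the grasp point; z points along the fingers, y is the line along which they close (so a half turn about z gives the same grasp; the last joint's range is limited). The gripper opens to 94 mm and grips with 3 to 60 N. Pads are 16 mm wide; open, the fingers measure 119 mm over their backs; the gripper's body (75 mm by 177 mm) begins 78 mm behind the grasp point.
Start: joints at [-1.178, 0.628, 0.038, 1.517, -0.027, 0.996, -0.02], TCP at [0.288, 0.583, 0.224] pointing down, gripper open.
Joint ranges: [-3.06, 3.06], [-0.37, 2.12], [-1.25, 1.32], [0.18, 2.47], [-1.1, 4.24], [0.23, 1.98], [-2.94, 2.94]. Speed limits (rad/s): [2.57, 2.57, 3.14, 3.14, 3.14, 3.14, 3.14].

## Interface

Orientations are given as a rotation vector (axis times angle).
In Python, from station import robot gives the robot as it stands.
- The arm moves only by the tool send_rows, never from a script. Its argument "moves" is a list of rows, each a list of 7 numbers: the closure, from -1 (fully open) to 1 (shut), then the shift along the world's x, y, z in cm, then the turn, a rotation vector about the world's x, y, z in rad. In form: [[fingers, dx, dy, dz, ax, ay, az], ...]. A call has 1 to 10 rows; each row is the pose to reach, as a shift and turn from the pose commanded when the call began; what a row does not reach only later rows make up. A row lasts 1/10 s, in which the tool goes at most 50 mm and 8.59 degrees, less where a joint would pass 70% of its speed; a pose out of reach is approached as far as the arm can. A call with a gripper value outside its range is refused whole. The fingers move at their own pace and stop on an object; "squeeze" is the grip in N (left out, the last holds). Time passes only in rows, so rows that repeat a pose let the fingers close. It gives the time, the measured TCP pose, the force, the opening and the grip force at its end, in the units of the state.
- robot.state(): the state, without advancing time (a new reading comes with each control period).
- robot.camera(name): name is "scene" or "top"; returns a dict with "color" (400x640x3 uint8, red, green, blue), "mtx" (3x3 intrinsics, pixels), "R" (3x3) and "t" (3): a world point X has camera coordinates R X + t. Camera axes: x right, y down, z forward; pixel columns grow to the right and rows downward; lengths in m; the calibration is good to about 2 mm. A picture is of the moment at which its call begins. There is no depth.
- robot.hand_in(): hands the job in; it is judged then, once.
The state is a dict: "clock": time; "q": joint angles; "dq": joint speeds; "joint_torque": joint torques, N m; "eef_pos": TCP position; "orientation": TCP orientation; "contact_force": force on the tool from outside, world axes, zero at the start; "torque": the same for the moment, N m; "grip_width": finger opening in m; "grasp_force": force on a finger pad.
Only numpy, scipy, OpenCV 4.12 (cv2) and the standard library are available. Lean on these libraries where they do the work, as an engineer would, in place of code of your own. Each camera call takes 0.05 s, during which the arm holds its last target. There are 200 camera calls.

## Working session

There is one attempt and no reset: what is moved stays moved. The work goes in short steps, Python scripts to look and compute and a tool call to move; the robot and the scene stay as the last step left them, time stands still between calls to the robot, and variables do not carry over. Pictures are saved under pics/ and viewed, at most 10 in all, crops included, and the job is handed in when it is done.

Besides the shell and the picture viewer there is one more tool, called after "Request:" as name(argument=value, ...) on one line, values as JSON. send_rows: Moves the arm, as the interface text tells. Its arguments: {"type":"object","properties":{"moves":{"type":"array","items":{"type":"array","items":{"type":"number"}}},"squeeze":{"type":"number"}},"required":["moves"]}

```bash
mkdir -p pics; python3 - <<'E'
from station import robot
import cv2,numpy as np
for n in("scene","top"):
    c=robot.camera(n); cv2.imwrite(f"pics/{n}0.png",c["color"][:,:,::-1]); np.savez(f"{n}.npz",**c)
    print(n,c["mtx"].round(1).tolist(),c["R"].round(3).tolist(),c["t"].round(3).tolist())
s=robot.state();print(s)
E
```

```text
scene [[404.9, 0.0, 320.0], [0.0, 404.9, 200.1], [0.0, 0.0, 1.0]] [[-0.85, 0.527, 0.016], [0.354, 0.592, -0.725], [-0.391, -0.61, -0.689]] [0.535, -0.117, 1.486]
top [[404.6, 0.0, 317.8], [0.0, 404.6, 204.4], [0.0, 0.0, 1.0]] [[0.023, -1.0, 0.017], [-0.989, -0.025, -0.142], [0.143, -0.014, -0.99]] [-0.079, 0.58, 1.169]
{'clock': 0.1, 'q': array([-1.17782176,  0.62922522,  0.03846641,  1.51824706, -0.02695747,
        0.99629495, -0.0199893 ]), 'dq': array([ 0.00042063, -0.0022329 ,  0.00128063, -0.0013829 ,  0.00102669,
        0.00012974, -0.0004666 ]), 'joint_torque': array([ 4.03411308e-03, -5.50793660e+01,  1.14711542e+00, -1.87117016e+01,
       -5.23518689e-02,  1.93478580e-02,  6.67268796e-05]), 'eef_pos': array([0.28760137, 0.58229217, 0.22347157]), 'orientation': array([-7.14240589e-01, -3.05899965e+00,  2.55397157e-03]), 'contact_force': array([0.09212329, 0.0129126 , 0.85895295]), 'torque': array([-0.03803328,  0.02835488, -0.00034758]), 'grasp_force': 0.0, 'grip_width': 0.09426165546453695}
```

View pics/scene0.png

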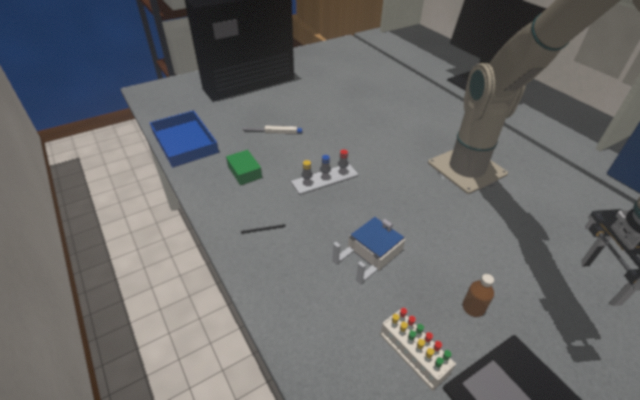

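View pics/top0.png

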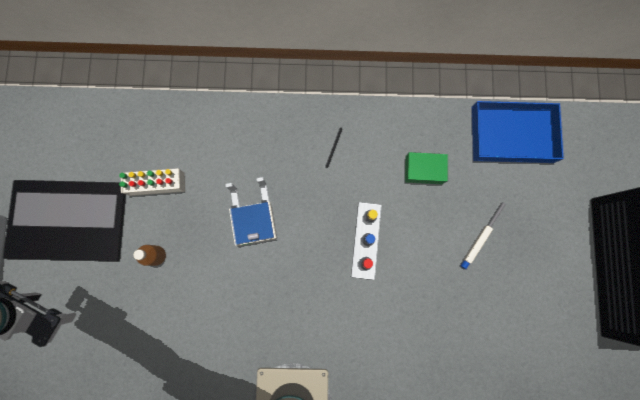

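The scene view shows the plate at (377,240) with its bar at (388,223), and the red cap at (344,154). The top view shows the plate at (252,223), the bar at (253,237) and the red cap at (367,264), nearest to the robot. Next I enlarge both.

```bash
python3 - <<'E'
import cv2,numpy as np
T=np.load("top.npz")["color"][:,:,::-1];S=np.load("scene.npz")["color"][:,:,::-1]
def crop(I,x,y,w,h,k): 
    return cv2.resize(I[y:y+h,x:x+w],None,fx=k,fy=k,interpolation=cv2.INTER_CUBIC)
a=crop(T,220,170,66,80,6);b=crop(T,345,195,66,90,6)[:480]
c=crop(S,325,210,90,75,4);d=crop(S,285,140,80,60,4)
C=np.zeros((560,800,3),np.uint8)
C[:480,:396]=a;C[:300,400:760]=c;C[310:550,400:720]=d
cv2.imwrite("pics/crop0.png",C)
E
```

```text
(no output)
```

View pics/crop0.png

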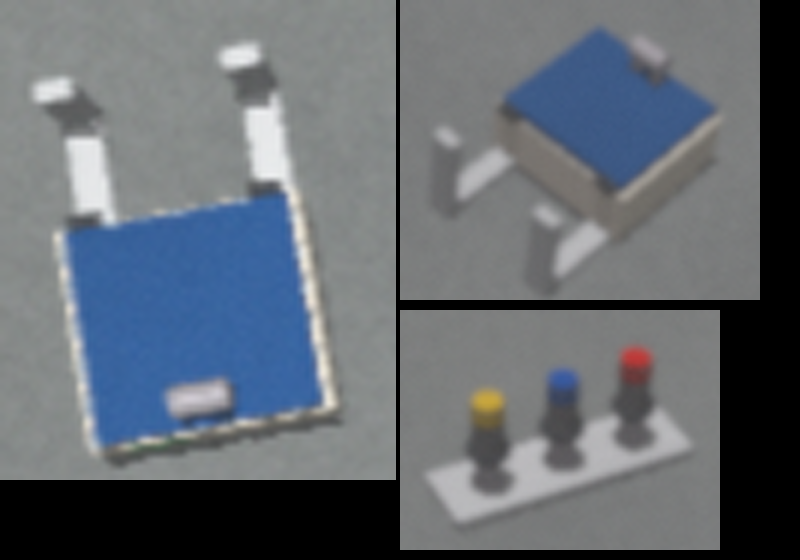

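The crop shows the plate corners, the bar centre, the tops of the posts and the three caps clearly. Now I fit the poses.

```bash
cat > h.py <<'E'
import cv2,numpy as np
from scipy.optimize import least_squares
def cam(n): return np.load(n+".npz")
def proj(c,X):
    p=(np.atleast_2d(X)@c["R"].T+c["t"])@c["mtx"].T; return p[:,:2]/p[:,2:]
E
python3 - <<'E'
from h import *
T,S=cam("top"),cam("scene")
P=np.array([[68,232],[292,194],[327,405],[98,446],[199,398],[54,90],[240,55]])/6+[220,170]-.4
Q=(np.array([[615,185],[505,100],[600,28],[718,108],[650,58],[548,213],[447,135]])-[400,0])/4+[325,210]-.4
def model(p):
    x,y,z,a,e=p
    L=np.array([[e,56,60],[e,-56,60],[e-106,-56,60],[e-106,56,60],[-41,0,84],[120,46,78],[120,-46,78]])/1000
    R=np.array([[np.cos(a),-np.sin(a),0],[np.sin(a),np.cos(a),0],[0,0,1]]) if False else cv2.Rodrigues(np.array([0,0,a]))[0]
    return L@R.T+[x,y,z]
def unp(v): return np.r_[v[:4],53] if False else np.r_[v[:4],v[4]*1000]
f=lambda v:np.r_[proj(T,model(unp(v)))-P,proj(S,model(unp(v)))-Q].ravel()
r=least_squares(f,[.55,.15,0,0.1,.053],loss='soft_l1')
print(r.x.round(4));print(f(r.x).reshape(-1,2).round(1).tolist())
# caps
th=np.linspace(0,2*np.pi,40)
def cyl(p,rad=.0125,h=.006):
    o=np.c_[rad*np.cos(th),rad*np.sin(th),0*th]
    return np.r_[o+p,o+p-[0,0,h]]
for n,lo,hi in(("red",[(0,150,70),(172,150,70)],[(6,255,255),(180,255,255)]),("blue",[(105,150,60)],[(122,255,255)]),("yellow",[(18,150,80)],[(30,255,255)])):
    M=[]
    for c,(x,y,w,h) in((T,(345,195,45,90)),(S,(285,140,80,60))):
        H=cv2.cvtColor(c["color"],cv2.COLOR_RGB2HSV);m=sum(cv2.inRange(H,l,u) for l,u in zip(lo,hi))[y:y+h,x:x+w]
        k=cv2.connectedComponentsWithStats(m);i=1+np.argmax(k[2][1:,4]);M.append(np.r_[k[3][i]+[x,y],k[2][i,4]])
    def g(p):
        o=[]
        for c,m in zip((T,S),M):
            hu=cv2.convexHull(proj(c,cyl(p)).astype(np.float32));mo=cv2.moments(hu);o+=[mo['m10']/mo['m00']-m[0],mo['m01']/mo['m00']-m[1]]
        return o
    r=least_squares(g,[.4,-.1,.1],diff_step=1e-3);print(n,r.x.round(4),np.round(r.fun,2),np.round(M,1).tolist(),[cv2.contourArea(cv2.convexHull(proj(c,cyl(r.x)).astype(np.float32))) for c in(T,S)])
E
```

```text
[ 0.5198  0.1284 -0.0031  0.2014  0.0532]
[[-1.0, 0.4], [-0.7, 0.1], [-0.7, 0.3], [-0.6, 0.3], [-0.1, 0.4], [0.2, 0.3], [0.3, 0.8], [0.8, 0.6], [-1.3, -0.7], [-0.8, -0.6], [-0.8, 0.1], [-0.5, -1.6], [-1.1, 0.6], [-0.5, 0.4]]
red [ 0.411  -0.2063  0.1018] [-0.2   0.23 -0.37 -0.07] [[367.6, 263.0, 61.0], [343.5, 151.7, 18.0]] [65.50266869412735, 35.59169140155427]
blue [ 0.4801 -0.2127  0.1012] [-0.17  0.2  -0.3  -0.06] [[369.9, 238.4, 56.0], [325.3, 157.1, 9.0]] [64.0915555881802, 37.089255368337035]
yellow [ 0.5496 -0.2194  0.1014] [-0.15  0.18 -0.26 -0.06] [[372.3, 214.0, 58.0], [306.4, 162.6, 19.0]] [63.123000632738695, 38.74591310089454]
```

```bash
cat >> h.py <<'E'
from scipy.spatial.transform import Rotation as Ro
MO=np.array([.5198,.1284,0.]);YAW=.2014
def w(l): return Ro.from_euler('z',YAW).apply(l)+MO
def toolR(tilt=0): # tool y = module y, tilted so z=(sin t,0,-cos t) in module
    z=np.array([np.sin(tilt),0,-np.cos(tilt)]);y=np.array([0,1.,0]);x=np.cross(y,z)
    return Ro.from_euler('z',YAW)*Ro.from_matrix(np.c_[x,y,z])
def bar(th,lift=0):
    d=np.array([-np.cos(th),0,np.sin(th)]);n=np.array([np.sin(th),0,np.cos(th)])
    return np.array([.056,0,.056+lift])+.097*d+.024*n
def delta(p,R,p0,R0):
    for flip in(0,1):
        r=R*Ro.from_euler('z',np.pi*flip); t=(r*R0.inv()).as_rotvec()
        if np.linalg.norm(t)<1.6: return np.r_[(p-p0)*100,t]
E
python3 - <<'E'
from h import *
from station import robot
T,S=cam("top"),cam("scene")
exec("""P=np.array([[68,232],[292,194],[327,405],[98,446],[199,398],[54,90],[240,55]])/6+[220,170]-.4
Q=(np.array([[615,185],[505,100],[600,28],[718,108],[650,58],[548,213],[447,135]])-[400,0])/4+[325,210]-.4""")
L=np.array([[53,56,60],[53,-56,60],[-53,-56,60],[-53,56,60],[-41,0,84],[120,46,78],[120,-46,78]])/1000
m=lambda v:Ro.from_euler('z',v[2]).apply(L)+[v[0],v[1],0]
for A in((T,P),),((S,Q),),((T,P),(S,Q)):
    f=lambda v:np.concatenate([(proj(c,m(v))-p).ravel() for c,p in A])
    print(least_squares(f,[.52,.13,.2],loss='soft_l1').x.round(4))
s=robot.state();R0=Ro.from_rotvec(s["orientation"])
print(R0.as_matrix().round(3).tolist())
print(delta(w(bar(0))+[0,0,.004],toolR(),s["eef_pos"],R0).round(3))
E
```

```text
[0.5207 0.1267 0.208 ]
[0.5202 0.1316 0.1949]
[0.5202 0.1288 0.2017]
[[-0.897, 0.443, -0.001], [0.443, 0.897, -0.002], [-0.0, -0.002, -1.0]]
[ 1.9203e+01 -4.6209e+01 -1.3947e+01  2.0000e-03 -0.0000e+00  6.6000e-01]
```

Request:
send_rows(moves=[[-1, 1.9, -4.6, 0, 0, 0, 0.06], [-1, 3.9, -9.2, 0, 0, 0, 0.13], [-1, 5.8, -13.9, 0, 0, 0, 0.2], [-1, 7.7, -18.5, 0, 0, 0, 0.26], [-1, 9.6, -23.1, 0, 0, 0, 0.33], [-1, 11.5, -27.7, 0, 0, 0, 0.4], [-1, 13.4, -32.3, 0, 0, 0, 0.46], [-1, 15.4, -37, 0, 0, 0, 0.53], [-1, 17.3, -41.6, 0, 0, 0, 0.6], [-1, 19.2, -46.2, -4, 0, 0, 0.66]], squeeze=20)

```text
clock: 1.1
eef_pos: [0.4791, 0.129, 0.1956]
orientation: [-0.315, 3.118, 0.001]
contact_force: [1.3, -0.1, -0.9]
grip_width: 0.0937
grasp_force: 0.0
```

Request:
send_rows(moves=[[-0.3, 0, 0, 0, 0, 0, 0], [-0.3, 0, 0, 0, 0, 0, 0], [-0.3, 0, 0, 0, 0, 0, 0], [-0.3, 0, 0, 0, 0, 0, 0]])

```text
clock: 1.5
eef_pos: [0.4753, 0.1333, 0.1938]
orientation: [-0.32, 3.124, 0.001]
contact_force: [0.4, 0.7, -0.3]
grip_width: 0.0655
grasp_force: 0.0
```

```bash
python3 - <<'E'
from h import *
from station import robot
s=robot.state();R0=Ro.from_rotvec(s["orientation"])
print(s["eef_pos"],s["contact_force"],s["grip_width"],s["clock"],delta(w(bar(0))+[0,0,.004],toolR(),s["eef_pos"],R0).round(3))
c=robot.camera("top");cv2.imwrite("pics/top1.png",cv2.resize(c["color"][140:290,180:380,::-1],None,fx=4,fy=4))
E
```

```text
[0.47533799 0.13330152 0.1938292 ] [ 0.36539025  0.70175351 -0.2761969 ] 0.06550950751072661 1.5 [ 4.2900e-01 -1.3100e+00 -1.0983e+01 -1.0000e-03  1.0000e-03 -3.0000e-03]
```

View pics/top1.png

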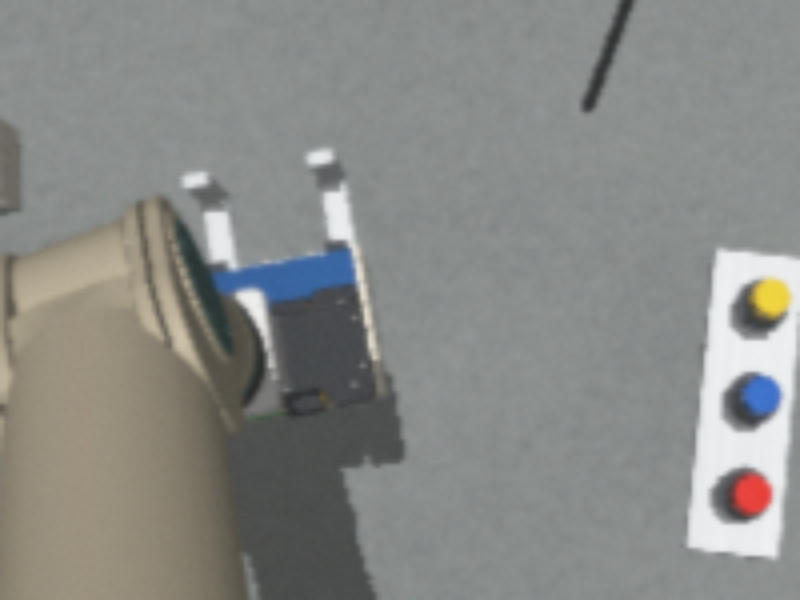

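The arm hides the bar from above, and the gripper is about 1.3 cm short of its target. I go on by the numbers.

Request:
send_rows(moves=[[-0.3, 0.4, -1.3, 0, 0, 0, 0], [-0.3, 0.4, -1.3, -4, 0, 0, 0], [-0.3, 0.4, -1.3, -8, 0, 0, 0], [-0.3, 0.4, -1.3, -11, 0, 0, 0], [-0.3, 0.4, -1.3, -11, 0, 0, 0], [-0.3, 0.4, -1.3, -11, 0, 0, 0]])

```text
clock: 2.15
eef_pos: [0.4795, 0.1179, 0.0832]
orientation: [0.316, -3.125, 0.001]
contact_force: [-0.5, 0.2, 0.1]
grip_width: 0.0609
grasp_force: 0.0
```

Request:
send_rows(moves=[[1, 0, 0, 0, 0, 0, 0], [1, 0, 0, 0, 0, 0, 0], [1, 0, 0, 0, 0, 0, 0], [1, 0, 0, 0, 0, 0, 0], [1, 0, 0, 0, 0, 0, 0], [1, 0, 0, 0, 0, 0, 0]])

```text
clock: 2.75
eef_pos: [0.4792, 0.1214, 0.0838]
orientation: [-0.319, 3.124, 0.005]
contact_force: [-1.3, 5.8, 2.5]
grip_width: 0.0279
grasp_force: 20.0
```

```bash
python3 - <<'E'
from h import *
from station import robot
s=robot.state();R0=Ro.from_rotvec(s["orientation"])
print(s["eef_pos"],s["contact_force"],s["torque"],s["grip_width"],s["clock"])
print(Ro.from_euler('z',YAW).inv().apply(s["eef_pos"]-MO))
c=robot.camera("scene");cv2.imwrite("pics/sc1.png",cv2.resize(c["color"][150:300,300:460,::-1],None,fx=4,fy=4,interpolation=2))
Z=Ro.from_euler('z',YAW)
for th in np.linspace(.1,1.9,19): print(round(th,2),(100*Z.apply(bar(th)-bar(0))).round(1).tolist())
E
```

```text
[0.47922114 0.12140667 0.08381573] [-1.31390021  5.82297559  2.46661874] [1.5057265  0.46830934 0.02061589] 0.02792692470879204 2.75
[-0.04115762  0.00126547  0.08381573]
0.1 [0.3, 0.1, 1.0]
0.2 [0.7, 0.1, 1.9]
0.3 [1.1, 0.2, 2.8]
0.4 [1.7, 0.3, 3.6]
0.5 [2.3, 0.5, 4.4]
0.6 [3.0, 0.6, 5.1]
0.7 [3.7, 0.8, 5.7]
0.8 [4.6, 0.9, 6.2]
0.9 [5.4, 1.1, 6.7]
1.0 [6.3, 1.3, 7.1]
1.1 [7.3, 1.5, 7.3]
1.2 [8.3, 1.7, 7.5]
1.3 [9.2, 1.9, 7.6]
1.4 [10.2, 2.1, 7.6]
1.5 [11.2, 2.3, 7.4]
1.6 [12.1, 2.5, 7.2]
1.7 [13.1, 2.7, 6.9]
1.8 [14.0, 2.8, 6.5]
1.9 [14.8, 3.0, 6.0]
```

View pics/sc1.png

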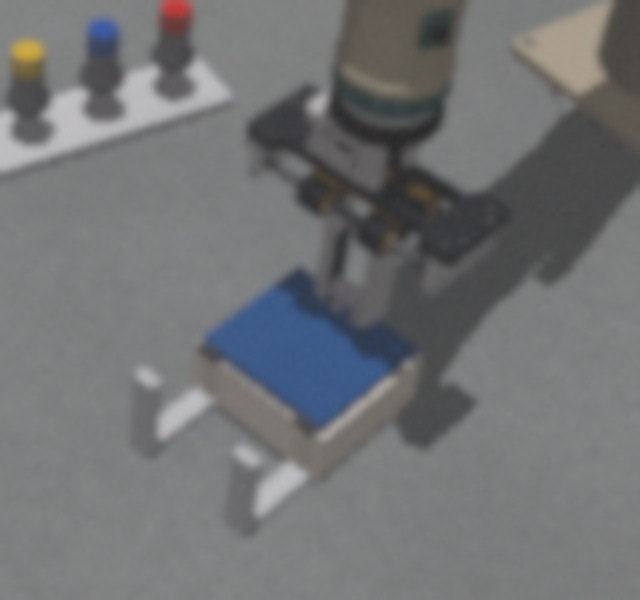

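The scene picture shows the fingers pinching the bar at about (350,310) in the crop, and the width of 27.9 mm confirms it. Now I swing the plate.

Request:
send_rows(moves=[[1, 0.3, 0.3, 1.0, 0, 0, 0], [1, 0.7, 0.4, 1.9, 0, 0, 0], [1, 1.1, 0.5, 2.8, 0, 0, 0], [1, 1.7, 0.6, 3.6, 0, 0, 0], [1, 2.3, 0.7, 4.4, 0, 0, 0], [1, 3.0, 0.9, 5.1, 0, 0, 0], [1, 3.7, 1.0, 5.7, 0, 0, 0], [1, 4.6, 1.2, 6.2, 0, 0, 0], [1, 5.4, 1.4, 6.7, 0, 0, 0], [1, 5.4, 1.4, 6.7, 0, 0, 0]])

```text
clock: 3.8
eef_pos: [0.5347, 0.1331, 0.1514]
orientation: [-0.315, 3.124, 0.002]
contact_force: [-4.4, 3.4, 2.6]
grip_width: 0.0282
grasp_force: 20.0
```

Request:
send_rows(moves=[[1, 0.9, 0.2, 0.4, 0, 0, 0], [1, 1.9, 0.4, 0.6, 0, 0, 0], [1, 2.9, 0.6, 0.8, 0, 0, 0], [1, 3.8, 0.8, 0.9, 0, 0, 0], [1, 4.8, 1.0, 0.9, 0, 0, 0], [1, 5.8, 1.2, 0.7, 0, 0, 0], [1, 6.7, 1.4, 0.5, 0, 0, 0], [1, 7.7, 1.6, 0.2, 0, 0, 0], [1, 8.6, 1.7, -0.2, 0, 0, 0], [1, 9.4, 1.9, -0.7, 0, 0, 0]])

```text
clock: 4.8
eef_pos: [0.6306, 0.1534, 0.1452]
orientation: [-0.315, 3.119, 0.004]
contact_force: [0.5, 4.7, 4.8]
grip_width: 0.0278
grasp_force: 20.0
```

Request:
send_rows(moves=[[1, 0, 0, 0, 0, 0, 0], [1, 0, 0, 0, 0, 0, 0]])

```text
clock: 5.0
eef_pos: [0.6309, 0.1534, 0.1449]
orientation: [-0.315, 3.118, 0.005]
contact_force: [1.2, 6.0, 3.8]
grip_width: 0.0281
grasp_force: 20.0
```

Request:
send_rows(moves=[[0, 0, 0, 0, 0, 0, 0], [0, 0, 0, 2, 0, 0, 0], [0, -0.2, 0, 7, 0, 0, 0], [0, -0.5, 0, 12, 0, 0, 0], [0, -5, -1, 14, 0, 0, 0], [-1, -9, -4, 14, 0, 0, 0], [-1, -12, -8, 14, 0, 0, 0], [-1, -14, -12, 14, 0, 0, 0], [-1, -16, -17, 14, 0, 0, 0], [-1, -18, -22, 14, 0, 0, 0]])

```text
clock: 6.0
eef_pos: [0.4495, -0.0648, 0.2837]
orientation: [-0.314, 3.125, -0.004]
contact_force: [0.9, -0.7, 0.5]
grip_width: 0.0834
grasp_force: 0.0
```

```bash
python3 - <<'E'
from h import *
from station import robot
s=robot.state();R0=Ro.from_rotvec(s["orientation"])
print(s["clock"],s["q"].round(2),delta(np.array([.411,-.2063,.012+.061]),toolR(),s["eef_pos"],R0).round(3))
E
```

```text
6.0 [ 0.13  0.27 -0.07  1.96  0.03  0.91  1.82] [-3.8480e+00 -1.4145e+01 -2.1069e+01  2.0000e-03  1.0000e-03  1.0000e-03]
```

Request:
send_rows(moves=[[-1, -1.5, -5, -3, 0, 0, 0], [-1, -3, -10, -6, 0, 0, 0], [-1, -3.8, -14.1, -8, 0, 0, 0], [-1, -3.8, -14.1, -8, 0, 0, 0], [-1, -3.8, -14.1, -11, 0, 0, 0], [-1, -3.8, -14.1, -15, 0, 0, 0], [-1, -3.8, -14.1, -19, 0, 0, 0], [-1, -3.8, -14.1, -21, 0, 0, 0], [-1, -3.8, -14.1, -21, 0, 0, 0], [-1, -3.8, -14.1, -21, 0, 0, 0]])

```text
clock: 7.0
eef_pos: [0.4123, -0.2037, 0.0736]
orientation: [0.314, -3.126, 0.002]
contact_force: [-0.1, -0.3, 0.2]
grip_width: 0.094
grasp_force: 0.0
```

```bash
python3 - <<'E'
from h import *
from station import robot
s=robot.state();R0=Ro.from_rotvec(s["orientation"])
print(s["clock"],s["contact_force"],delta(np.array([.411,-.2063,.012+.061]),toolR(),s["eef_pos"],R0).round(3))
T=robot.camera("top");S=robot.camera("scene");np.savez("top2.npz",**T);np.savez("scene2.npz",**S)
crop=lambda I,x,y,w,h,k:cv2.resize(I["color"][y:y+h,x:x+w,::-1],None,fx=k,fy=k,interpolation=2)
C=np.zeros((600,800,3),np.uint8)
C[:480,:396]=crop(T,220,165,66,80,6);C[:300,400:760]=crop(S,315,215,90,75,4);C[300:,400:]=crop(S,285,125,100,75,4)
cv2.imwrite("pics/c2.png",C)
E
```

```text
7.0 [-0.06721539 -0.28353019  0.22752685] [-0.128 -0.262 -0.057  0.001 -0.     0.001]
```

View pics/c2.png

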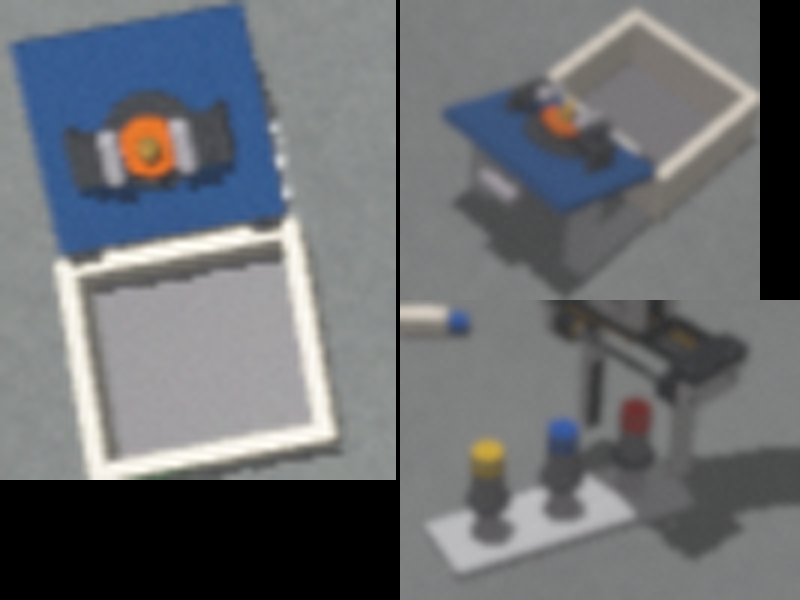

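The plate rests open. The nipple tip is at top (244.4,189.3) and scene (356.6,242.6), and the fingers straddle the red coupler. Now I grip it.

Request:
send_rows(moves=[[-1, -0.1, -0.3, 0, 0, 0, 0], [1, -0.1, -0.3, 0, 0, 0, 0], [1, -0.1, -0.3, 0, 0, 0, 0], [1, -0.1, -0.3, 0, 0, 0, 0], [1, -0.1, -0.3, 0, 0, 0, 0], [1, -0.1, -0.3, 0, 0, 0, 0], [1, -0.1, -0.3, 0, 0, 0, 0], [1, -0.1, -0.3, 0, 0, 0, 0], [1, -0.1, -0.3, 0, 0, 0, 0], [1, -0.1, -0.3, 0, 0, 0, 0]], squeeze=50)

```text
clock: 8.1
eef_pos: [0.4113, -0.2055, 0.0732]
orientation: [0.315, -3.126, -0.0]
contact_force: [-0.5, 0.1, -1.6]
grip_width: 0.0272
grasp_force: 50.0
```

```bash
python3 - <<'E'
from h import *
from station import robot
s=robot.state();print(s["clock"],s["contact_force"],s["grip_width"],s["eef_pos"])
T,S=cam("top2"),cam("scene2")
th=2.7;d=np.array([-np.cos(th),0,np.sin(th)]);n=np.array([np.sin(th),0,np.cos(th)])
H=np.array([.056,.0,.056]);tip=H+.052*d-.033*n;seat=tip+.013*n
print("tip local",tip,"world",w(tip)); print(proj(T,w(tip)),proj(S,w(tip)))
P,Q=np.array([244.4,189.3]),np.array([356.6,242.6])
print("triang",least_squares(lambda X:np.r_[proj(T,X)[0]-P,proj(S,X)[0]-Q],w(tip)).x)
# orange collar centroid
for c,(x,y,ww,h),nm in((T,(220,165,66,80),"top"),(S,(315,215,90,75),"sc")):
    m=cv2.inRange(cv2.cvtColor(c["color"],cv2.COLOR_RGB2HSV),(3,170,120),(16,255,255))[y:y+h,x:x+ww]
    hu=cv2.convexHull(cv2.findNonZero(m));(u,v),ax,an=cv2.fitEllipse(hu);print(nm,u+x,v+y,ax,proj(c,w(seat)))
E
```

```text
8.1 [-0.47360409  0.10256754 -1.5924865 ] 0.027220201170872836 [ 0.41133787 -0.20550462  0.07323432]
tip local [0.08890822 0.         0.10805813] world [0.60691116 0.14618531 0.10805813]
[[244.12547941 190.52756832]] [[356.73745483 239.41233135]]
triang [0.61037286 0.14837151 0.09966261]
top 244.14152717590332 189.16398811340332 (8.353353500366211, 9.676342010498047) [[244.49894412 189.3708436 ]]
sc 353.9130439758301 244.69565200805664 (2.0346384048461914, 5.133026123046875) [[354.99046348 243.34394637]]
```

```bash
cat >> h.py <<'E'
MO=np.array([.5198,.1284,0.]);TILT=np.pi-2.7
AX=np.array([-np.sin(TILT),0,np.cos(TILT)]);TIPL=np.array([.0889,.0020,.1081])
def tcp(m): return w(TIPL+AX*(m+.0612)) # mouth m above tip
E
python3 - <<'E'
from h import *
from station import robot
s=robot.state();R0=Ro.from_rotvec(s["orientation"])
print(tcp(.02),delta(tcp(.02),toolR(TILT),s["eef_pos"],R0).round(3), w(AX)-MO)
E
```

```text
[0.57250122 0.14120116 0.18151066] [16.116 34.671 10.828  0.088 -0.433  0.   ] [-0.41874146 -0.0854936   0.90407214]
```

Request:
send_rows(moves=[[1, 0, 0, 1.5, 0, 0, 0], [1, 0, 0, 4, 0, 0, 0], [1, 0, 0, 8, 0, 0, 0], [1, 0, 0, 12, 0, 0, 0], [1, 0, 0, 16, 0, 0, 0], [1, 0, 0, 18, 0, 0, 0], [1, 0, 0, 18, 0, 0, 0], [1, 0, 0, 18, 0, 0, 0]])

```text
clock: 8.9
eef_pos: [0.4108, -0.2052, 0.2526]
orientation: [0.315, -3.125, -0.001]
contact_force: [0.4, 1.5, -1.4]
grip_width: 0.027
grasp_force: 50.0
```

Request:
send_rows(moves=[[1, 1.6, 3.4, 0, 0.01, -0.04, 0], [1, 3.2, 6.9, 0, 0.02, -0.09, 0], [1, 4.8, 10.4, 0, 0.03, -0.13, 0], [1, 6.4, 13.8, 0, 0.035, -0.17, 0], [1, 8, 17.3, 0, 0.04, -0.22, 0], [1, 9.6, 20.8, 0, 0.05, -0.26, 0], [1, 11.2, 24.2, 0, 0.06, -0.3, 0], [1, 12.8, 27.7, 0, 0.07, -0.35, 0], [1, 14.5, 31.2, 0, 0.08, -0.39, 0], [1, 16.1, 34.6, -1, 0.088, -0.433, 0]])

```text
clock: 9.9
eef_pos: [0.5723, 0.1417, 0.2417]
orientation: [-0.271, 2.688, 0.061]
contact_force: [1.1, -0.2, -2.3]
grip_width: 0.0274
grasp_force: 50.0
```

Request:
send_rows(moves=[[1, 0, 0, 0, 0, 0, 0], [1, 0, 0, 0, 0, 0, 0], [1, 0, 0, 0, 0, 0, 0]])

```text
clock: 10.2
eef_pos: [0.5713, 0.139, 0.2416]
orientation: [-0.27, 2.691, 0.059]
contact_force: [0.2, -0.4, -1.7]
grip_width: 0.027
grasp_force: 50.0
```

```bash
cat > st.py <<'E'
from h import *
from station import robot
import sys
s=robot.state();R0=Ro.from_rotvec(s["orientation"]);p=s["eef_pos"]
Z=Ro.from_euler('z',YAW)
l=Z.inv().apply(p-R0.apply([0,0,-.0612])-MO) if 0 else Z.inv().apply(p+R0.apply([0,0,.0612])-MO)
r=l-TIPL;print("clk",s["clock"],"mouth rel tip mm: along",(r@AX*1e3).round(1),"lat x",(r@[AX[2],0,-AX[0]]*1e3).round(1),"y",(r[1]*1e3).round(1))
F=Z.inv().apply(s["contact_force"]);print("F axial",(F@AX).round(1),"latx",(F@[AX[2],0,-AX[0]]).round(1),"y",F[1].round(1), "T",s["torque"].round(2),"w",s["grip_width"])
for m in map(float,sys.argv[1:]): print(m,delta(tcp(m/1e3),toolR(TILT),p,R0).round(3))
E
python3 st.py 20 5
```

```text
clk 10.2 mouth rel tip mm: along 75.0 lat x 24.0 y -2.0
F axial -1.6 latx -0.6 y -0.5 T [-0.09  0.56 -0.01] w 0.02699767619952688
20.0 [ 1.190e-01  2.180e-01 -6.013e+00  2.000e-03 -3.000e-03  2.000e-03]
5.0 [ 7.480e-01  3.460e-01 -7.369e+00  2.000e-03 -3.000e-03  2.000e-03]
```

Request:
send_rows(moves=[[1, 0.1, 0.2, -2, 0, 0, 0], [1, 0.1, 0.2, -4, 0, 0, 0], [1, 0.1, 0.2, -5.5, 0, 0, 0], [1, 0.1, 0.2, -6, 0, 0, 0], [1, 0.1, 0.2, -6, 0, 0, 0], [1, 0.1, 0.2, -6, 0, 0, 0]])

```text
clock: 10.8
eef_pos: [0.5727, 0.1398, 0.1817]
orientation: [-0.268, 2.691, 0.059]
contact_force: [0.7, -0.0, -1.4]
grip_width: 0.0276
grasp_force: 50.0
```

```bash
python3 st.py 20 5;python3 - <<'E'
from h import *
from station import robot
T=robot.camera("top");S=robot.camera("scene");np.savez("top3.npz",**T);np.savez("scene3.npz",**S)
crop=lambda I,x,y,w,h,k:cv2.resize(I["color"][y:y+h,x:x+w,::-1],None,fx=k,fy=k,interpolation=2)
C=np.zeros((500,800,3),np.uint8)
C[:480,:396]=crop(T,220,165,66,80,6);C[:500,400:]=crop(S,330,205,40,50,10)
cv2.imwrite("pics/c3.png",C)
E
```

```text
clk 10.8 mouth rel tip mm: along 20.2 lat x -0.2 y -1.5
F axial -1.5 latx 0.1 y -0.2 T [-0.09  0.62 -0.03] w 0.02762308332535739
20.0 [-0.021  0.144 -0.021  0.001 -0.003  0.003]
5.0 [ 6.080e-01  2.720e-01 -1.377e+00  1.000e-03 -3.000e-03  3.000e-03]
```

View pics/c3.png

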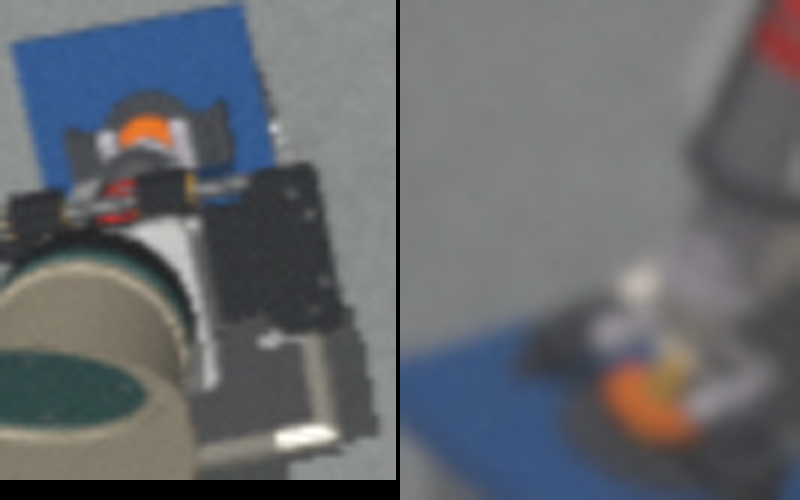

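```bash
python3 - <<'E'
from h import *
from station import robot
s=robot.state();p=s["eef_pos"];a=Ro.from_rotvec(s["orientation"]).apply([0,0,1])
for n,o in(("scene3",(330,205,10,400)),("top3",(220,165,6,0))):
    c=cam(n)
    L=[("mouth",p+.0612*a),("flange",p+.0242*a),("cap",p-.0288*a)]+[(f"nip-{k}",w(TIPL-AX*k/1e3)) for k in(0,6,13)]
    for nm,X in L:
        q=proj(c,X)[0]; print(n,nm,q.round(1),((q+.4-o[:2])*o[2]+[o[3],0]).round())
E
```

```text
scene3 mouth [359.6 233.2] [700. 286.]
scene3 flange [364.8 221.6] [752. 170.]
scene3 cap [372.4 204.4] [828.  -2.]
scene3 nip-0 [357.3 239.8] [677. 352.]
scene3 nip-6 [356.5 241.6] [669. 370.]
scene3 nip-13 [355.5 243.8] [659. 392.]
top3 mouth [243.1 192.1] [141. 165.]
top3 flange [241.9 195.6] [134. 186.]
top3 cap [240.  201.1] [123. 219.]
top3 nip-0 [243.4 190.6] [143. 156.]
top3 nip-6 [243.6 190.1] [144. 153.]
top3 nip-13 [243.8 189.5] [145. 149.]
```

In the scene crop the nipple runs from (680,350) to (660,392), which agrees with the model, and the mouth is above it at about (700,280). Now I approach along the axis.

Request:
send_rows(moves=[[1, 0, 0.1, 0, 0, 0, 0], [1, 0.3, 0.16, -0.7, 0, 0, 0], [1, 0.6, 0.22, -1.35, 0, 0, 0], [1, 0.6, 0.22, -1.35, 0, 0, 0], [1, 0.6, 0.22, -1.35, 0, 0, 0]])

```text
clock: 11.4
eef_pos: [0.5795, 0.1448, 0.1703]
orientation: [-0.271, 2.687, 0.06]
contact_force: [0.2, 0.1, -1.2]
grip_width: 0.0273
grasp_force: 50.0
```

```bash
python3 st.py 0 -5 -10
```

```text
clk 11.4 mouth rel tip mm: along 6.6 lat x 2.1 y 2.1
F axial -1.2 latx -0.3 y 0.1 T [-0.04  0.56  0.03] w 0.027259745560394778
0.0 [ 0.142 -0.189 -0.686  0.     0.001  0.   ]
-5.0 [ 3.510e-01 -1.460e-01 -1.138e+00  0.000e+00  1.000e-03  0.000e+00]
-10.0 [ 5.610e-01 -1.030e-01 -1.591e+00  0.000e+00  1.000e-03  0.000e+00]
```

Request:
send_rows(moves=[[1, 0, 0, 0, 0, 0, 0], [1, 0, 0, 0, 0, 0, 0], [1, 0, 0, 0, 0, 0, 0]])

```text
clock: 11.7
eef_pos: [0.5794, 0.1447, 0.1701]
orientation: [-0.271, 2.687, 0.06]
contact_force: [-0.1, 0.4, -1.3]
grip_width: 0.0274
grasp_force: 50.0
```

```bash
python3 st.py 5;python3 - <<'E'
from station import robot
for i in range(6):
    robot.camera("top");s=robot.state();print(s["clock"],(s["eef_pos"]*1e3).round(1),s["dq"].round(3))
E
```

```text
clk 11.7 mouth rel tip mm: along 6.5 lat x 1.9 y 2.0
F axial -1.1 latx -0.5 y 0.4 T [-0.01  0.56 -0.03] w 0.027387787087865524
5.0 [-0.064 -0.22  -0.216  0.     0.001  0.   ]
11.75 [579.4 144.7 170. ] [ 0.001  0.003 -0.001  0.     0.002 -0.001 -0.002]
11.8 [579.4 144.7 169.9] [ 0.002  0.001 -0.002  0.001  0.002 -0.    -0.002]
11.85 [579.4 144.7 169.9] [ 0.001  0.    -0.     0.002  0.001 -0.     0.   ]
11.9 [579.4 144.7 169.9] [ 0.002  0.003  0.     0.     0.003 -0.001 -0.003]
11.95 [579.4 144.7 169.8] [-0.001  0.001 -0.001 -0.001  0.002  0.001 -0.001]
12.0 [579.4 144.6 169.8] [-0.    -0.001  0.002 -0.     0.001 -0.    -0.001]
```

Request:
send_rows(moves=[[1, -0.12, -0.28, -0.08, 0, 0, 0], [1, -0.12, -0.28, -0.08, 0, 0, 0], [1, -0.12, -0.28, -0.08, 0, 0, 0], [1, -0.12, -0.28, -0.08, 0, 0, 0]])

```text
clock: 12.4
eef_pos: [0.5782, 0.1419, 0.169]
orientation: [-0.271, 2.688, 0.061]
contact_force: [-0.1, 0.2, -1.3]
grip_width: 0.0277
grasp_force: 50.0
```

```bash
python3 st.py 5
```

```text
clk 12.4 mouth rel tip mm: along 6.2 lat x -0.2 y -0.5
F axial -1.2 latx -0.6 y 0.3 T [-0.05  0.52  0.02] w 0.02766663168157847
5.0 [ 0.06   0.062 -0.104  0.     0.     0.   ]
```

Request:
send_rows(moves=[[1, 0.08, 0.02, -0.18, 0, 0, 0], [1, 0.17, 0.035, -0.36, 0, 0, 0], [1, 0.25, 0.05, -0.54, 0, 0, 0], [1, 0.34, 0.07, -0.72, 0, 0, 0], [1, 0.34, 0.07, -0.72, 0, 0, 0], [1, 0.34, 0.07, -0.72, 0, 0, 0]])

```text
clock: 13.0
eef_pos: [0.5817, 0.1428, 0.1618]
orientation: [-0.272, 2.688, 0.061]
contact_force: [0.5, 0.8, -0.4]
grip_width: 0.0274
grasp_force: 50.0
```

```bash
python3 st.py -6
```

```text
clk 13.0 mouth rel tip mm: along -1.8 lat x 0.0 y -0.2
F axial -0.6 latx 0.4 y 0.7 T [0.13 0.45 0.08] w 0.02739490606853055
-6.0 [ 0.17   0.058 -0.377 -0.     0.    -0.   ]
```

Request:
send_rows(moves=[[1, 0.04, 0.01, -0.09, 0, 0, 0], [1, 0.08, 0.02, -0.18, 0, 0, 0], [1, 0.13, 0.03, -0.27, 0, 0, 0], [1, 0.17, 0.035, -0.36, 0, 0, 0], [1, 0.17, 0.035, -0.36, 0, 0, 0]])

```text
clock: 13.5
eef_pos: [0.5833, 0.143, 0.1578]
orientation: [-0.271, 2.688, 0.061]
contact_force: [1.5, 1.1, -2.7]
grip_width: 0.0271
grasp_force: 50.0
```

```bash
python3 st.py
```

```text
clk 13.5 mouth rel tip mm: along -6.1 lat x -0.3 y -0.4
F axial -3.2 latx 0.4 y 0.8 T [0.12 0.42 0.07] w 0.027105870988343106
```

Request:
send_rows(moves=[[1, 0.04, 0.01, -0.09, 0, 0, 0], [1, 0.08, 0.02, -0.18, 0, 0, 0], [1, 0.13, 0.03, -0.27, 0, 0, 0], [1, 0.17, 0.035, -0.36, 0, 0, 0], [1, 0.17, 0.035, -0.36, 0, 0, 0]])

```text
clock: 14.0
eef_pos: [0.5852, 0.1435, 0.1544]
orientation: [-0.271, 2.688, 0.061]
contact_force: [1.5, 1.3, -4.0]
grip_width: 0.0273
grasp_force: 50.0
```

```bash
python3 st.py
```

```text
clk 14.0 mouth rel tip mm: along -10.0 lat x 0.1 y -0.3
F axial -4.3 latx -0.2 y 0.9 T [0.36 0.22 0.13] w 0.02728247816402895
```

Request:
send_rows(moves=[[1, 0.04, 0.01, -0.09, 0, 0, 0], [1, 0.08, 0.02, -0.18, 0, 0, 0], [1, 0.13, 0.03, -0.27, 0, 0, 0], [1, 0.13, 0.03, -0.27, 0, 0, 0]])

```text
clock: 14.4
eef_pos: [0.5864, 0.1438, 0.1518]
orientation: [-0.272, 2.688, 0.061]
contact_force: [2.4, 2.4, -3.3]
grip_width: 0.0273
grasp_force: 50.0
```

```bash
python3 st.py
```

```text
clk 14.4 mouth rel tip mm: along -12.9 lat x 0.1 y -0.2
F axial -4.2 latx 1.2 y 1.9 T [0.47 0.19 0.24] w 0.02729734779270036
```

Request:
send_rows(moves=[[1, 0.04, 0.01, -0.09, 0, 0, 0], [1, 0.08, 0.02, -0.18, 0, 0, 0], [1, 0.08, 0.02, -0.18, 0, 0, 0]])

```text
clock: 14.7
eef_pos: [0.5872, 0.1438, 0.1504]
orientation: [-0.271, 2.687, 0.06]
contact_force: [-0.8, 0.8, 2.8]
grip_width: 0.0273
grasp_force: 50.0
```

```bash
python3 st.py
```

```text
clk 14.7 mouth rel tip mm: along -14.5 lat x 0.2 y -0.4
F axial 2.8 latx 0.6 y 0.9 T [0.32 0.24 0.12] w 0.02734876921607678
```

Request:
send_rows(moves=[[1, 0.04, 0.01, -0.09, 0, 0, 0], [1, 0.08, 0.02, -0.18, 0, 0, 0], [1, 0.08, 0.02, -0.18, 0, 0, 0]])

```text
clock: 15.0
eef_pos: [0.588, 0.144, 0.1485]
orientation: [-0.271, 2.687, 0.06]
contact_force: [-0.8, 0.7, 4.4]
grip_width: 0.0271
grasp_force: 50.0
```

```bash
python3 st.py
```

```text
clk 15.0 mouth rel tip mm: along -16.6 lat x 0.2 y -0.4
F axial 4.3 latx 1.3 y 0.8 T [0.36 0.27 0.21] w 0.027096985298495035
```

Request:
send_rows(moves=[[1, 0.04, 0.01, -0.09, 0, 0, 0], [1, 0.08, 0.02, -0.18, 0, 0, 0], [1, 0.13, 0.03, -0.27, 0, 0, 0], [1, 0.17, 0.035, -0.36, 0, 0, 0], [1, 0.19, 0.04, -0.4, 0, 0, 0], [1, 0.19, 0.04, -0.4, 0, 0, 0], [1, 0.19, 0.04, -0.4, 0, 0, 0]])

```text
clock: 15.7
eef_pos: [0.5898, 0.1444, 0.1447]
orientation: [-0.271, 2.687, 0.06]
contact_force: [-3.5, 0.6, 8.8]
grip_width: 0.0274
grasp_force: 50.0
```

```bash
python3 st.py;python3 - <<'E'
from h import *
from station import robot
T=robot.camera("top");S=robot.camera("scene")
crop=lambda I,x,y,w,h,k:cv2.resize(I["color"][y:y+h,x:x+w,::-1],None,fx=k,fy=k,interpolation=2)
C=np.zeros((500,800,3),np.uint8)
C[:480,:396]=crop(T,220,165,66,80,6);C[:500,400:]=crop(S,330,205,40,50,10)
cv2.imwrite("pics/c4.png",C)
E
```

```text
clk 15.7 mouth rel tip mm: along -20.8 lat x 0.3 y -0.3
F axial 9.4 latx 0.8 y 1.3 T [0.34 0.32 0.17] w 0.02735105830102181
```

View pics/c4.png

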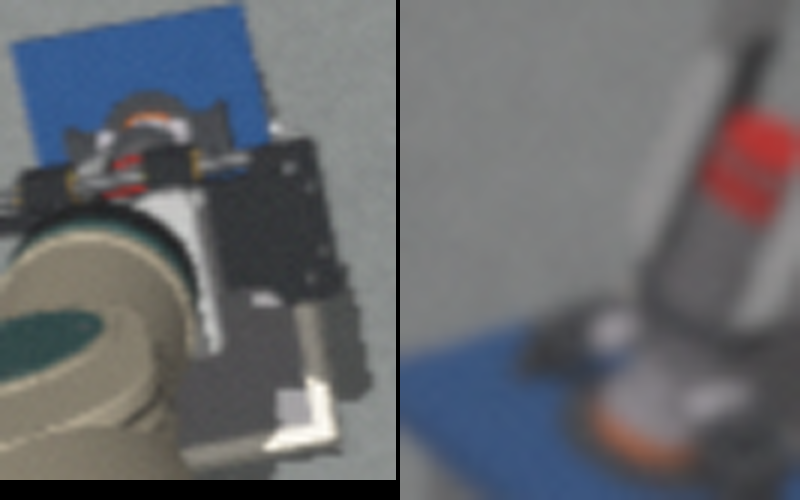

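The picture shows the coupler seated over the nipple, with the rollers at about (610,330) and (710,400) in over the neck and the collar pressed down. Position gives about 6.6 mm of collar travel, and the force gives at least 7 mm.

Request:
send_rows(moves=[[1, 0, 0, 0, 0, 0, 0], [1, 0, 0, 0, 0, 0, 0], [1, 0, 0, 0, 0, 0, 0]])

```text
clock: 16.1
eef_pos: [0.5898, 0.1444, 0.1447]
orientation: [-0.271, 2.687, 0.06]
contact_force: [-4.7, -0.5, 8.1]
grip_width: 0.0275
grasp_force: 50.0
```

```bash
python3 st.py; python3 -c "
from station import robot
print(robot.hand_in())"
```

```text
clk 16.1 mouth rel tip mm: along -20.8 lat x 0.2 y -0.4
F axial 9.4 latx -0.8 y 0.4 T [0.39 0.43 0.21] w 0.027508012846221286
the job is handed in; nothing more can be done
None
```

I handed the job in at 16.1 s: the plate is swung over, the red coupler is pressed on with both rollers snapped in, and it is still gripped with the collar held about 6.6–8 mm down of its 8 mm travel (estimated from position and force).

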